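# Lock the bar in its fixture with the hex key

## Robot

A 7-joint arm with a two-finger parallel gripper is mounted at the origin on a cart in front of the work surface, level with it; the furniture and walls round the work are solid. World frame = base frame: x ahead of the robot, y to its left, z up, the work surface at z = 0. Lengths are in m, angles in rad, forces in N, time in s.
With the tool pointing down it reaches from about 0.425 to 0.95 m from the base axis. Payload 4.7 kg.
Tool frame: the origin (TCP) lies at the very end of the fingers, on their centre line; the grasp point (between the pads) lies manip.hold_point_z behind it (manip.hold_point_z is the distance from the TCP to the grasp point, in m); z points along the fingers, y is the direction in which the jaws open and shut (so a half turn about z gives the same grasp; the last joint's range is limited). The gripper opens to 85 mm and grips with 20 to 120 N. Pads are 22 mm wide; open, the fingers measure 114 mm over their backs; the gripper's body (76 mm by 85 mm) begins 54 mm behind the grasp point. The pads swing forward as they close: fully open they stand 13 mm farther back than shut.
Start: joints at [-1.133, 0.469, -0.049, 1.532, 0.024, 1.141, -0.082], TCP at [0.304, 0.603, 0.231] pointing down, gripper open.
Joint ranges: [-2.59, 2.59], [-0.33, 1.99], [-1.39, 1.29], [0.1, 2.45], [-1.04, 4.18], [0.21, 1.99], [-2.66, 2.66]. Speed limits (rad/s): [2.57, 2.57, 3.14, 3.14, 3.14, 3.14, 3.14].

## Interface

Orientations are given as a 3x3 rotation matrix whose columns are the frame's x, y, z axes.
In Python, from bench import manip, cams gives the robot as it stands.
- The arm moves only by the shell command python3 -m pendant 'ROWS' [FORCE]. ROWS is a JSON object of lists of equal length, an entry for each row: "fingers": the finger opening in mm, from 0 to 85.4; "slide": the shift along the tool's x, y, z in mm, a list of three; "turn": the turn about the tool's z in degrees. A call has exactly 5 rows; each row is the pose to reach, as a shift and turn from the pose commanded when the call began, along the tool's axes at that moment; what a row does not reach only later rows make up. A row lasts 1/10 s, in which the tool goes at most 50 mm and 8.59 degrees, less where a joint would pass 70% of its speed; a pose out of reach is approached as far as the arm can. A call with a gripper value outside its range is refused whole. The fingers move at their own pace and stop on an object; FORCE is the grip in N (left out, the last holds). Time passes only in rows, so rows that repeat a pose let the fingers close, or fill a call up. It gives the time, the measured TCP pose, the force and the opening at its end, in the units of the state.
- manip.state(): the state, without advancing time (a new reading comes with each control period).
- cams.capture(name): name is "scene" or "side" or "wrist"; returns a dict with "frame" (384x512x3 uint8, red, green, blue), "range_z" (384x512 float32, m along the optical axis (not along the pixel's ray), 0 where there is no reading), "intrinsics" (3x3 intrinsics, pixels), "R" (3x3) and "t" (3): a world point X has camera coordinates R X + t; the wrist camera has in their place "tool_from_camera" (4x4, takes a point from camera to tool coordinates, whose origin is the TCP and whose axes are the flange's). Camera axes: x right, y down, z forward; pixel columns grow to the right and rows downward; lengths in m; the calibration is good to about 2 mm. A picture is of the moment at which its call begins: read the wrist's pose just before it.
- manip.job_done(): hands the job in, once; it reports no verdict.
The state is a dict: "time_s": time; "qpos": joint angles; "qd": joint speeds; "effort": joint torques, N m; "tool_pos": TCP position; "ee_rot": TCP orientation; "force": force on the tool from outside, world axes, zero at the start; "moment": the same for the moment, N m; "opening": finger opening in m.
Only numpy, scipy, OpenCV 4.12 (cv2) and the standard library are available. Lean on these libraries where they do the work, as an engineer would, in place of code of your own. Each camera call takes 0.05 s, during which the arm holds its last target. There are 200 camera calls.

## Task

Lift the T-handled hex key out of its fork stand, seat it all the way down in the socket of the screw on the fixture that has the flat bar in it, and with the key turn that screw clockwise until its hold-down finger lies square across the bar, at the stop. Then draw the key out and hang it back upright in the fork, resting on its collar. Turn the finger only with the key, and leave the bar, the empty fixture and the other things as they are.

Things in the scene. Friction and masses are not known exactly. Their poses are not given: they have to be found in the camera images.
- hex_key: T-handled hex key, 146 mm long, about 0.35 kg, upright. Origin at its lower tip, z up. Hex shank 17 mm across flats, tip tapered over 3.5 mm; round collar 40 mm wide, 90 to 96 mm above the tip; flat-sided wooden handle 110 mm long along x, 20 mm wide along y, 118 to 146 mm above the tip. Two flats of the hex are parallel to x
- key_tip (a point): lower tip of the hex key, on its axis
- key_collar (a point): underside of the key's collar, on its axis, 90 mm above the tip
- key_stand: steel stand fixed to the bench: base 100 x 90 x 14 mm, a post at the back and a horizontal fork 105 to 115 mm above the bench, 58 mm wide. Its slot, 24 mm wide, runs along x and is open towards -x. Origin under the middle of the seat, on the bench; nothing of it is higher than 115 mm
- fork_seat (a point): place of the hanging key's axis in the fork, at the fork's upper face, 115 mm above the bench; the slot ends 15 mm behind it (+x) and its prongs end 28 mm before it (-x). The key hangs here with its collar on the prongs and its tip 25 mm above the bench
- bar_fixture: a grey steel fixture plate fixed to the bench, 110 x 135 x 16 mm, the one with the flat bar in its nest. Origin on the axis of its screw, at the underside of the plate; z up. A nest for a bar (its long side along the plate's y) lies at x = +50 mm; a stop pin stands at x = 29, y = -16.5 mm, 40 mm high
- bar_screw_socket (a point): floor centre of the hex socket in the head of the screw beside the flat bar, 44 mm above the bench. z up; x along the finger, turning with the screw. Socket 18.4 mm across flats, 20 mm deep, mouth 64 mm above the bench, no chamfer; head 38 mm wide. Two flats are parallel to x: the key enters with its handle at 0 or a multiple of 60 degrees to the finger (free play about 10 degrees either way)
- bar_screw (a joint): turn of the screw beside the flat bar, rad, growing clockwise seen from above: 0 = finger parked, 1.4 = stop, finger along the fixture's x, square across the nest. It needs about 0.15 N m and stays where it is left
- bar_screw_finger_end (a point): end of the steel finger (68 mm from the screw's axis, 24 mm wide, 12 mm thick, 28 to 40 mm above the bench) that is fixed under the head of the screw beside the flat bar; a bar in the nest passes 3 mm beneath it
- empty_fixture: a grey steel fixture plate fixed to the bench, 110 x 135 x 16 mm, the same as the other one but with an empty nest. Origin on the axis of its screw, at the underside of the plate; z up. A nest for a bar (its long side along the plate's y) lies at x = +50 mm; a stop pin stands at x = 29, y = -16.5 mm, 40 mm high
- empty_screw_socket (a point): floor centre of the hex socket in the head of the screw of the empty fixture, 44 mm above the bench. z up; x along the finger, turning with the screw. Socket 18.4 mm across flats, 20 mm deep, mouth 64 mm above the bench, no chamfer; head 38 mm wide. Two flats are parallel to x: the key enters with its handle at 0 or a multiple of 60 degrees to the finger (free play about 10 degrees either way)
- empty_screw (a joint): turn of the screw of the empty fixture, rad, growing clockwise seen from above: 0 = finger parked, 1.4 = stop, finger along the fixture's x, square across the nest. It needs about 0.15 N m and stays where it is left
- empty_screw_finger_end (a point): end of the steel finger (68 mm from the screw's axis, 24 mm wide, 12 mm thick, 28 to 40 mm above the bench) that is fixed under the head of the screw of the empty fixture; a bar in the nest passes 3 mm beneath it
- flat_bar: black flat bar, 26 x 165 x 9 mm, lying loose in the nest of one fixture. Origin at the middle of its underside, long side along y
- lever_press: blue hand-lever press fixed to the bench to the left of the work, an obstacle: about 240 mm long along x, 120 mm wide along y, 456 mm high; its ball lever sticks out up to 250 mm to the left of it, away from the work. Origin at about the middle of its underside
- stone: sharpening stone, 50 x 150 x 24 mm, a bystander; origin at the middle of its underside
- cup: steel cup, 70 mm diameter, 84 mm high, a bystander; origin at the middle of its underside
- angle: offcut of steel angle, 40 x 150 x 40 mm, a bystander; origin at the middle of its underside
Things that resemble listed ones, but are neither listed nor needed, are in the scene too. Of the things that look like the hex_key, the larger one is meant.

How it is judged:
On the way, in this order (a step that is already met when the one before it is completed fails the run):
1. the key stands fully home in the socket of the screw beside the bar (tip within 4 mm of the floor) and the screw is not yet turned home (z of key_tip in the frame of bar_screw_socket below 0.004 m and horizontal distance between key_tip and bar_screw_socket below 0.005 m and angle between the z axis of hex_key and the z axis of bar_screw_socket, either way round below 0.1 rad and value of joint bar_screw below 0.6 rad), for 0.2 s.
2. with the key still fully home, the screw is turned until the finger is within 0.15 rad of its stop (z of key_tip in the frame of bar_screw_socket below 0.004 m and horizontal distance between key_tip and bar_screw_socket below 0.005 m and angle between the z axis of hex_key and the z axis of bar_screw_socket, either way round below 0.1 rad and value of joint bar_screw above 1.25 rad), for 0.1 s.
At the end, for the whole second after the job is handed in: The bar's finger is within 0.15 rad of its stop; the key hangs at rest in the fork, upright within 0.15 rad, collar within 4 mm of the prongs and 14 mm of the seat's axis; bar within 12 mm, empty fixture's finger end within 10 mm, stone, cup and angle within 25 mm of their starts (value of joint bar_screw above 1.25 rad and horizontal distance between key_collar and fork_seat below 0.014 m and z of key_collar in the frame of fork_seat between -0.004 and 0.004 m and angle between hex_key's own z axis and vertical below 0.15 rad and linear speed of hex_key below 0.03 m/s and distance of flat_bar from where it was at the start of the episode below 0.012 m and distance of empty_screw_finger_end from where it was at the start of the episode below 0.01 m and distance of each of stone, cup, angle from where it was at the start of the episode below 0.025 m); the robot touches nothing.
It fails at once if the robot itself pushes the finger or the screw (over 3 N) (contact force between any of the fingers, the arm and bar_screw above 3 N).
It fails at once if the empty fixture's finger end is moved by more than 10 mm (distance of empty_screw_finger_end from where it was at the start of the episode above 0.01 m).
It fails at once if the bar is moved by more than 12 mm (distance of flat_bar from where it was at the start of the episode above 0.012 m).
It fails at once if a bystander is moved by more than 25 mm (distance of any of stone, cup, angle from where it was at the start of the episode above 0.025 m).
It also fails if it takes over 61 s, if anything falls off the work surface, if the arm or the gripper's body presses on something with over 40 N, if the wrist force passes 120 N, or if a joint passes its speed limit or range.

## Working session

There is one attempt and no reset: what is moved stays moved. The work goes in short steps, Python scripts to look and compute and a shell command to move; the robot and the scene stay as the last step left them, time stands still between calls to the robot, and variables do not carry over. Pictures are saved under pics/ and viewed, about 8 in all and at most 12, crops included, and the job is handed in when it is done.

```bash
mkdir -p pics; ls
cat > h.py <<'E'
import numpy as np, cv2
from bench import manip, cams
def snap(name, fn):
    s=manip.state(); c=cams.capture(name)
    if name=="wrist":
        T=np.array(c["tool_from_camera"]); R=np.array(s["ee_rot"]); p=np.array(s["tool_pos"])
        c["M"]=np.r_[np.c_[R@T[:3,:3], R@T[:3,3]+p],[[0,0,0,1]]]
    else:
        R=np.array(c["R"]); t=np.array(c["t"])
        c["M"]=np.r_[np.c_[R.T,-R.T@t],[[0,0,0,1]]]
    np.savez("pics/"+fn+".npz",frame=c["frame"],z=c["range_z"],K=c["intrinsics"],M=c["M"])
    cv2.imwrite("pics/"+fn+".png",c["frame"][:,:,::-1]); return c
def load(fn): return np.load("pics/"+fn+".npz")
def ray(d,u,v):
    r=d["M"][:3,:3]@np.linalg.inv(d["K"])@np.array([u,v,1.]); return d["M"][:3,3],r
def atz(d,u,v,z):  # intersection with plane z
    o,r=ray(d,u,v); return o+r*(z-o[2])/r[2]
def pt(d,u,v):
    o,r=ray(d,u,v); return o+r*float(d["z"][int(round(v)),int(round(u))])
def cloud(d):
    h,w=d["z"].shape; u,v=np.meshgrid(np.arange(w),np.arange(h))
    P=np.stack([u,v,np.ones_like(u)],-1)@np.linalg.inv(d["K"]).T*d["z"][...,None]
    return P@d["M"][:3,:3].T+d["M"][:3,3]
def crop(fn,u0,u1,v0,v1,k,out):
    im=cv2.imread("pics/"+fn+".png")[v0:v1,u0:u1]; cv2.imwrite("pics/"+out+".png",cv2.resize(im,None,fx=k,fy=k,interpolation=cv2.INTER_CUBIC))
E
python3 - <<'E'
from h import *
a=snap("scene","s0");b=snap("side","d0");
s=manip.state(); print(s, manip.hold_point_z)
for c in(a,b): print(c["M"],c["intrinsics"])
im=np.hstack([cv2.imread("pics/s0.png"),cv2.imread("pics/d0.png")])
E
```

```text
pics
{'time_s': 0.1, 'qpos': array([-1.13289257,  0.46939282, -0.04859107,  1.53356094,  0.0240928 ,
        1.14103392, -0.08233528]), 'qd': array([ 0.00116943, -0.00315442, -0.00018606, -0.0043269 ,  0.00110699,
       -0.00072557,  0.00165216]), 'effort': array([ 1.33008547e-03, -5.11512458e+01, -4.65049152e-02, -2.38393772e+01,
        1.08108966e-02,  4.33952213e-03, -2.30186532e-05]), 'tool_pos': array([0.30352349, 0.60231596, 0.2303505 ]), 'ee_rot': array([[-8.93005427e-01,  4.50045251e-01, -7.61108417e-04],
       [ 4.50045890e-01,  8.93003920e-01, -1.64194667e-03],
       [-5.92775025e-05, -1.80880101e-03, -9.99998362e-01]]), 'force': array([-0.45352057, -0.02119471, -0.89603332]), 'moment': array([ 0.00068777,  0.02459822, -0.06032685]), 'opening': 0.08542338429059274} 0.0187
[[ 0.7874228  -0.27031744  0.55397998 -0.1798908 ]
 [-0.61615456 -0.31913003  0.7200761  -0.98086547]
 [-0.01785748 -0.90834162 -0.41784758  0.63498861]
 [ 0.          0.          0.          1.        ]] [[454.92910583   0.         253.67463195]
 [  0.         454.92910583 198.52008701]
 [  0.           0.           1.        ]]
[[ 0.86257519 -0.2923495   0.41291138  0.16741892]
 [-0.50591944 -0.50341469  0.70044212 -0.7479524 ]
 [ 0.00309175 -0.81308389 -0.58213832  0.66837867]
 [ 0.          0.          0.          1.        ]] [[351.00970228   0.         259.36854201]
 [  0.         351.00970228 191.85835691]
 [  0.           0.           1.        ]]
```

View pics/s0.png

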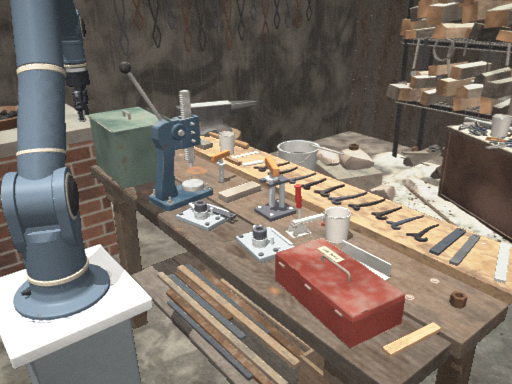

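View pics/d0.png

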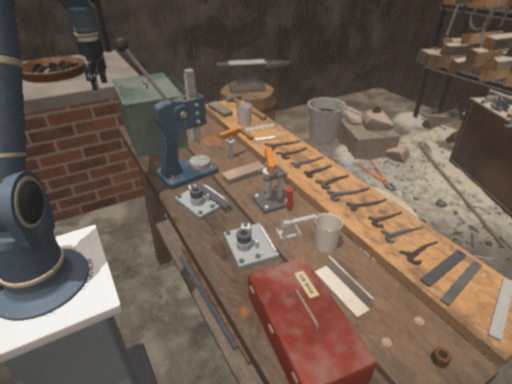

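Scene and side views. The T-keys are the orange-handled one in the grey stand at side (270,160) / scene (272,165), which looks larger, and a small one at side (231,133) / scene (215,155). The fixture at side (200,200) seems to hold the black bar, and the one at (250,245) looks empty. I'll confirm all of this in an enlarged crop.

Run:
```python
from h import *
crop("d0",160,360,100,275,4,"c1")
d=load("d0");s=load("s0")
for n,D,L in(("side",d,[(270,148),(275,170),(231,132),(244,236),(196,186),(200,200),(250,245)]),("scene",s,[(272,160),(215,155),(201,205),(260,229)])):
  for u,v in L: print(n,u,v,pt(D,u,v).round(3))
```

```text
side 270 148 [0.659 0.026 0.172]
side 275 170 [ 0.652 -0.017  0.12 ]
side 231 132 [0.663 0.295 0.109]
side 244 236 [ 0.466 -0.165  0.063]
side 196 186 [0.446 0.102 0.064]
side 200 200 [0.442 0.069 0.033]
side 250 245 [ 0.48  -0.171  0.031]
scene 272 160 [0.647 0.001 0.171]
scene 215 155 [0.635 0.296 0.111]
scene 201 205 [0.431 0.067 0.064]
scene 260 229 [ 0.481 -0.146  0.056]
```

View pics/c1.png

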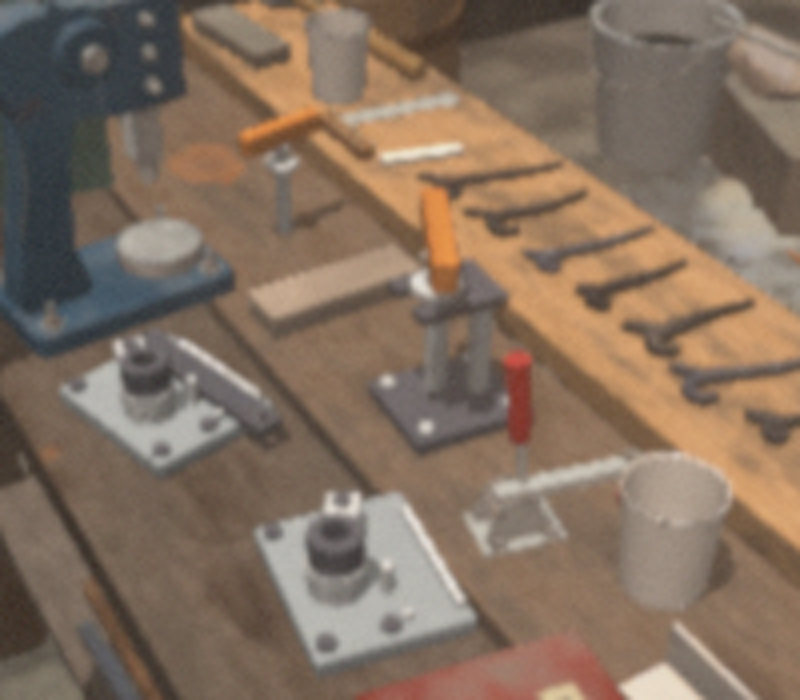

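Crop: the larger key, with its orange handle, hangs in the dark fork stand at crop (440,240). The small T-key is at (280,130). The fixture at (150,400) holds the dark bar (220,385), so it is the bar_fixture; the one at (360,570) has an empty nest. Next I'll measure the handle and the fixtures from the depth clouds.

Run:
```python
from h import *
for n in("s0","d0"):
  D=load(n);P=cloud(D);f=D["frame"].astype(int)
  org=(f[...,0]>f[...,2]*1.6)&(f[...,0]>110)
  m=org&(P[...,2]>.13)&(P[...,2]<.19)&(abs(P[...,0]-.65)<.12)&(abs(P[...,1])<.12)
  Q=P[m]; print(n,len(Q),Q.min(0).round(3),Q.max(0).round(3))
  T=Q[Q[:,2]>np.percentile(Q[:,2],95)-.006]; r=cv2.minAreaRect((T[:,:2]*1000).astype(np.float32)); print("handle top",len(T),np.median(T[:,2]),r)
  # fork top
  m=(abs(P[...,2]-.115)<.004)&(abs(P[...,0]-.65)<.12)&(abs(P[...,1])<.1)&~org
  Q=P[m];r=cv2.minAreaRect((Q[:,:2]*1000).astype(np.float32)); print("fork",len(Q),r)
  for c in((.44,.08),(.47,-.16)):
    for z in(.064,.034,.016):
      m=(abs(P[...,2]-z)<.005)&(np.hypot(P[...,0]-c[0],P[...,1]-c[1])<.12)
      Q=P[m]
      if len(Q)>4: print(c,z,len(Q),Q.mean(0).round(3),cv2.minAreaRect((Q[:,:2]*1000).astype(np.float32)))
```

```text
s0 181 [ 0.604 -0.061  0.144] [0.667 0.039 0.173]
handle top 99 0.1699706538557394 ((635.4130249023438, -9.7650146484375), (109.71920776367188, 20.623123168945312), 62.72142791748047)
fork 127 ((644.8541870117188, -10.773418426513672), (59.694664001464844, 76.21575164794922), 87.40289306640625)
(0.44, 0.08) 0.064 61 [0.437 0.085 0.063] ((439.1278076171875, 85.53202056884766), (39.09021759033203, 35.526206970214844), 55.87499237060547)
(0.44, 0.08) 0.034 72 [0.437 0.091 0.035] ((435.0495300292969, 104.94198608398438), (51.88465118408203, 87.80876159667969), 24.134855270385742)
(0.44, 0.08) 0.016 434 [0.438 0.079 0.016] ((440.997802734375, 76.40911865234375), (88.69584655761719, 175.92295837402344), 26.52896499633789)
(0.47, -0.16) 0.064 84 [ 0.47  -0.156  0.063] ((471.4140930175781, -154.78341674804688), (33.17980194091797, 37.12691879272461), 45.14067077636719)
(0.47, -0.16) 0.034 64 [ 0.469 -0.165  0.034] ((481.8074951171875, -136.98452758789062), (80.62881469726562, 54.36600112915039), 78.99150848388672)
(0.47, -0.16) 0.016 757 [ 0.484 -0.161  0.016] ((513.2106323242188, -153.50349
[... 545 characters left out ...]
 0.035] ((439.8195495605469, 109.68376159667969), (50.99000930786133, 85.61302185058594), 9.784025192260742)
(0.44, 0.08) 0.016 507 [0.439 0.078 0.016] ((458.53277587890625, 86.88327026367188), (110.79179382324219, 164.87400817871094), 13.523430824279785)
(0.47, -0.16) 0.064 106 [ 0.471 -0.154  0.063] ((471.1190185546875, -153.03964233398438), (37.1462287902832, 35.02771759033203), 77.504150390625)
(0.47, -0.16) 0.034 77 [ 0.475 -0.156  0.035] ((481.85064697265625, -132.51979064941406), (86.5554428100586, 51.81090545654297), 76.31507873535156)
(0.47, -0.16) 0.016 1096 [ 0.489 -0.161  0.016] ((513.2418212890625, -151.2177276611328), (139.44049072265625, 151.88076782226562), 81.33213806152344)
```

Run:
```python
from h import *
for n in("s0","d0"):
  D=load(n);P=cloud(D);f=D["frame"].astype(int)
  print(n,"ball",[pt(D,*q).round(3) for q in ([(125,67),(150,100),(185,95),(165,170),(185,195)] if n=="s0" else [(122,44),(150,75),(189,75),(165,140),(185,165)])])
  for z0 in np.arange(0.02,.62,.06):
    m=(P[...,2]>z0)&(P[...,2]<z0+.06)&(P[...,0]>.3)&(P[...,0]<.8)&(P[...,1]>.13)&(P[...,1]<.55)&(f[...,2]*1.0>=f[...,0])
    Q=P[m]
    if len(Q)>3: print(z0.round(2),len(Q),np.percentile(Q,3,0).round(2),np.percentile(Q,97,0).round(2))
crop("s0",85,245,50,215,4,"x")
```

```text
s0 ball [array([0.349, 0.293, 0.441]), array([ 1.242,  2.071, -0.078]), array([0.523, 0.273, 0.34 ]), array([0.418, 0.25 , 0.123]), array([0.478, 0.246, 0.021])]
0.02 1287 [0.36 0.22 0.02] [0.56 0.52 0.08]
0.08 947 [0.36 0.25 0.08] [0.49 0.52 0.14]
0.14 1119 [0.36 0.25 0.14] [0.54 0.52 0.2 ]
0.2 1018 [0.38 0.25 0.2 ] [0.55 0.53 0.26]
0.26 267 [0.41 0.25 0.26] [0.56 0.3  0.27]
0.38 12 [0.34 0.29 0.43] [0.36 0.3  0.44]
0.5 83 [0.3  0.51 0.51] [0.32 0.55 0.56]
0.56 22 [0.3  0.5  0.56] [0.32 0.55 0.59]
d0 ball [array([0.354, 0.295, 0.442]), array([0.522, 0.76 , 0.209]), array([0.522, 0.272, 0.34 ]), array([0.415, 0.259, 0.157]), array([0.481, 0.303, 0.022])]
0.02 750 [0.39 0.22 0.02] [0.54 0.48 0.08]
0.08 318 [0.4  0.25 0.08] [0.45 0.48 0.14]
0.14 470 [0.41 0.25 0.14] [0.55 0.48 0.2 ]
0.2 840 [0.4  0.25 0.2 ] [0.55 0.3  0.26]
0.26 317 [0.41 0.25 0.26] [0.56 0.3  0.27]
0.5 30 [0.3  0.53 0.51] [0.33 0.55 0.52]
```

```bash
python3 -m pendant '{"fingers":[85,85,85,85,85],"slide":[[0,0,-50],[0,0,-100],[0,0,-150],[0,0,-200],[0,0,-250]],"turn":[0,0,0,0,0]}' 30
python3 -m pendant '{"fingers":[85,85,85,85,85],"slide":[[0,0,-50],[0,0,-80],[0,0,-80],[0,0,-80],[0,0,-80]],"turn":[0,0,0,0,0]}'
```

```text
time_s: 0.6
tool_pos: [0.3035, 0.6023, 0.4831]
ee_rot: [[-0.893, 0.45, -0.0], [0.45, 0.893, -0.0], [-0.0, -0.0, -1.0]]
force: [0.1, 1.4, 0.8]
opening: 0.0848
time_s: 1.1
tool_pos: [0.3037, 0.6027, 0.5592]
ee_rot: [[-0.893, 0.45, -0.001], [0.45, 0.893, -0.003], [-0.0, -0.004, -1.0]]
force: [-0.4, -0.3, -0.7]
opening: 0.0848
```

```bash
python3 -m pendant '{"fingers":[85,85,85,85,85],"slide":[[-35,-32,0],[-70,-65,0],[-105,-98,0],[-140,-130,0],[-175,-163,0]],"turn":[0,0,0,0,0]}'
python3 -m pendant '{"fingers":[85,85,85,85,85],"slide":[[-35,-32,0],[-70,-65,0],[-105,-98,0],[-140,-130,0],[-175,-163,0]],"turn":[0,0,0,0,0]}'
python3 -m pendant '{"fingers":[85,85,85,85,85],"slide":[[-35,-32,0],[-70,-65,0],[-105,-98,0],[-105,-98,0],[-105,-98,0]],"turn":[8,16,24,32,40]}'
python3 -m pendant '{"fingers":[85,85,85,85,85],"slide":[[0,0,0],[0,0,0],[0,0,0],[0,0,0],[0,0,0]],"turn":[8,16,24,32,40]}'
python3 - <<'E'
from h import *
c=snap("wrist","w1"); print(manip.state()["qpos"].round(2),c["M"],c["intrinsics"])
cv2.imwrite("pics/w1b.png",cv2.resize(cv2.imread("pics/w1.png"),(800,600)))
E
```

```text
time_s: 1.6
tool_pos: [0.3868, 0.3762, 0.5595]
ee_rot: [[-0.893, 0.45, -0.002], [0.45, 0.893, -0.002], [0.001, -0.003, -1.0]]
force: [0.7, 0.3, 0.2]
opening: 0.0852
time_s: 2.1
tool_pos: [0.4694, 0.1521, 0.5597]
ee_rot: [[-0.893, 0.45, -0.003], [0.45, 0.893, -0.001], [0.002, -0.002, -1.0]]
force: [0.8, 1.0, 0.3]
opening: 0.085
time_s: 2.6
tool_pos: [0.519, 0.0173, 0.5594]
ee_rot: [[-0.385, 0.923, -0.004], [0.923, 0.385, -0.001], [0.001, -0.003, -1.0]]
force: [-0.0, 0.9, 0.1]
opening: 0.0849
time_s: 3.1
tool_pos: [0.5187, 0.0194, 0.5595]
ee_rot: [[0.294, 0.956, -0.004], [0.956, -0.294, -0.0], [-0.001, -0.003, -1.0]]
force: [-0.3, -0.3, -0.2]
opening: 0.0851
[-0.52  0.1   0.45  1.32 -0.04  1.74 -0.37] [[ 0.95580161 -0.2775557  -0.09698516  0.54350206]
 [-0.29400228 -0.90500684 -0.30744964  0.09953814]
 [-0.00243784  0.32237471 -0.946609    0.70209686]
 [ 0.          0.          0.          1.        ]] [[330.7298164    0.         257.90938992]
 [  0.         330.7298164  187.60736898]
 [  0.           0.           1.        ]]
```

View pics/w1b.png

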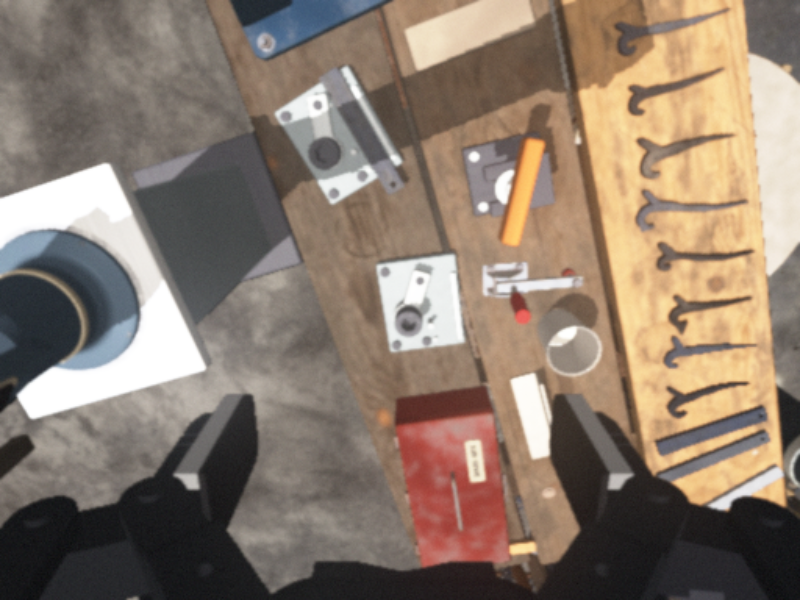

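Wrist view (800x600 picture): bar fixture at (340,135), with its screw head at (325,152), finger pointing up to about (318,95), and black bar running from (335,78) to (398,187). The key handle runs from (537,138) to (510,243), collar at (503,187). I'll convert these to world positions.

Run:
```python
from h import *
D=load("w1");k=1/1.5625
A=lambda u,v,z:atz(D,u*k,v*k,z)
head=A(325,152,.064);print("head",head.round(4), "depth",pt(D,316*k,143*k).round(3))
fe=A(319,93,.04);d=fe-head;print("finger",fe.round(4),np.degrees(np.arctan2(d[1],d[0])))
b0,b1=A(335,78,.025),A(397,186,.025);d=b0-b1;print("bar",b0.round(3),b1.round(3),np.degrees(np.arctan2(d[1],d[0])))
for a,b in(((275,110),(335,202)),((345,68),(275,110)),((335,202),(380,178))):
  p,q=A(*a,.016),A(*b,.016);d=q-p;print("plate edge",p.round(3),q.round(3),np.degrees(np.arctan2(d[1],d[0])))
p,q=A(537,138,.171),A(510,243,.171);d=p-q;print("handle",(p+q)/2,np.hypot(*d[:2]),np.degrees(np.arctan2(d[1],d[0])))
p,q=A(462,150,.014),A(472,218,.014);r=A(545,135,.014);d=r-p;e=q-p;print("stand base edges",np.degrees(np.arctan2(d[1],d[0])),np.degrees(np.arctan2(e[1],e[0])))
e=A(409,318,.064);f=A(425,268,.04);print("empty",e,f)
P=cloud(D);f=D["frame"].astype(int)
m=(f[...,0]>f[...,2]*1.6)&(f[...,0]>110)&(abs(P[...,2]-.171)<.008)&(abs(P[...,0]-.64)<.1)&(abs(P[...,1])<.1)
print(cv2.minAreaRect((P[m][:,:2]*1000).astype(np.float32)),np.median(P[m][:,2]))
m=(abs(P[...,2]-.063)<.005)&(np.hypot(P[...,0]-.438,P[...,1]-.087)<.03);print(cv2.minEnclosingCircle((P[m][:,:2]*1000).astype(np.float32)),P[m].mean(0))
```

```text
head [0.4414 0.0897 0.064 ] depth [0.435 0.103 0.063]
finger [0.454  0.1557 0.04  ] 79.24742331478372
bar [0.476 0.167 0.025] [0.51  0.022 0.025] 102.9378839728316
plate edge [0.391 0.155 0.016] [0.425 0.025 0.016] -75.61601313585534
plate edge [0.491 0.175 0.016] [0.391 0.155 0.016] -168.69307070985323
plate edge [0.425 0.025 0.016] [0.491 0.037 0.016] 10.37598742491648
handle [ 0.63778307 -0.00509065  0.171     ] 0.10749603784331459 62.44415818577899
stand base edges -7.128448136942924 -96.38901064782439
empty [ 0.47551308 -0.14334141  0.064     ] [ 0.51408263 -0.09030967  0.04      ]
((636.185546875, -5.2879791259765625), (109.37269592285156, 19.87384796142578), 63.05855941772461) 0.17063043983064208
((437.9413146972656, 89.12954711914062), 18.8658447265625) [0.43829539 0.08940553 0.06368263]
```

```bash
python3 -m pendant '{"fingers":[85,85,85,85,85],"slide":[[4,-13,45],[8,-26,90],[12,-40,135],[15,-52,180],[18,-65,225]],"turn":[2,3,3,3,3]}'
python3 -m pendant '{"fingers":[85,85,85,85,85],"slide":[[0,-8,35],[0,-13,65],[0,-13,65],[0,-13,65],[0,-13,65]],"turn":[0,0,0,0,0]}'
python3 - <<'E'
from h import *
c=snap("wrist","w2"); print(manip.state()["qpos"].round(2))
crop("w2",100,420,0,240,2.5,"w2b")
E
```

```text
time_s: 3.65
tool_pos: [0.4604, 0.0554, 0.3334]
ee_rot: [[0.335, 0.942, -0.002], [0.942, -0.335, -0.0], [-0.001, -0.002, -1.0]]
force: [0.7, 0.6, -0.8]
opening: 0.0851
time_s: 4.15
tool_pos: [0.4513, 0.0598, 0.2729]
ee_rot: [[0.338, 0.941, 0.003], [0.941, -0.338, 0.001], [0.002, 0.002, -1.0]]
force: [0.8, -0.6, -0.6]
opening: 0.085
[-0.58  0.05  0.38  1.99 -0.02  1.09 -0.54]
```

View pics/w2b.png

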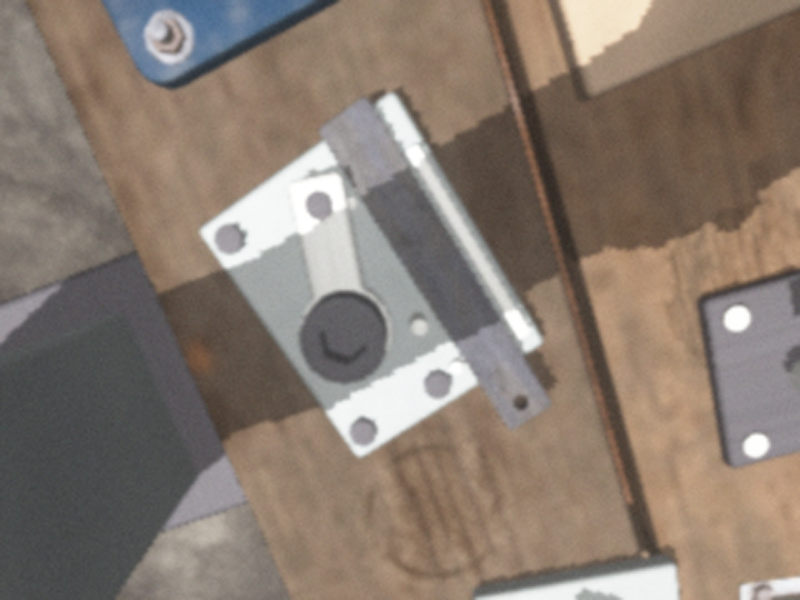

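Close view (crop px): head centre (343,337), finger end at about (317,181), stop pin top (418,324), plate corners at (200,232), (385,95), (540,345) and (360,457), socket visible inside the head.

Run:
```python
from h import *
D=load("w2")
A=lambda u,v,z:atz(D,100+u/2.5,v/2.5,z)
an=lambda d:np.degrees(np.arctan2(d[1],d[0])).round(1)
h=A(343,337,.064);print("head",h.round(4))
f=A(317,181,.04);print("finger end",f.round(4),an(f-h),np.hypot(*(f-h)[:2]))
# finger side edges: left (292,190)->(309,300), right (345,178)->(360,290)
print("edges",an(A(292,190,.04)-A(309,300,.04)),an(A(345,178,.04)-A(360,290,.04)))
p=A(418,324,.04);d=p-h;print("pin",p.round(4),an(d),np.hypot(*d[:2]),"theta from pin",an(d)-np.degrees(np.arctan2(-16.5,29)))
c=[A(200,232,.016),A(388,93,.016),A(541,345,.016),A(360,457,.016)]
print("plate",an(c[1]-c[0]),an(c[2]-c[3]),an(c[0]-c[3])-90,an(c[1]-c[2])-90)
print("bar dir",an(A(345,115,.025)-A(533,413,.025))-90)
P=cloud(D);m=(abs(P[...,2]-.063)<.005)&(np.hypot(P[...,0]-.438,P[...,1]-.087)<.03);print(cv2.minEnclosingCircle((P[m][:,:2]*1000).astype(np.float32)),P[m].mean(0))
T=np.array(D["M"]);print(T[:3,3])
```

```text
head [0.4391 0.0899 0.064 ]
finger end [0.4498 0.153  0.04  ] 80.4 0.06398446629635243
edges 77.3 77.3
pin [0.4704 0.0806 0.04  ] -16.5 0.03269794233721244 theta from pin 13.138383688151343
plate 14.3 13.0 13.799999999999997 13.700000000000003
bar dir 13.900000000000006
((437.8538818359375, 88.96903991699219), 18.975309371948242) [0.43819618 0.08971579 0.06382765]
[0.47873361 0.13855527 0.41573682]
```

```bash
python3 -m pendant '{"fingers":[85,85,85,85,85],"slide":[[0,45,0],[0,90,0],[0,135,0],[0,180,10],[0,197,25]],"turn":[2,4,6,7,7]}'
python3 -m pendant '{"fingers":[85,85,85,85,85],"slide":[[0,0,0],[0,0,0],[0,0,0],[0,0,0],[0,0,0]],"turn":[0,0,0,0,0]}'
python3 - <<'E'
from h import *
c=snap("wrist","w3"); s=manip.state(); D=load("w3");P=cloud(D);f=D["frame"].astype(int)
m=(f[...,0]>f[...,2]*1.6)&(f[...,0]>110)&(abs(P[...,2]-.171)<.006)&(abs(P[...,0]-.64)<.1)&(abs(P[...,1])<.1)
r=cv2.minAreaRect((P[m][:,:2]*1000).astype(np.float32));print(r,np.median(P[m][:,2]),len(P[m]))
d=np.r_[np.array(r[0])/1000,.17]-s["tool_pos"];R=np.array(s["ee_rot"]);print("tool-frame offset",(R.T@d*1000).round(1),np.degrees(np.arctan2(R[1,0],R[0,0])),s["qpos"].round(2))
crop("w3",96,416,100,340,2.5,"w3b")
E
```

```text
time_s: 4.7
tool_pos: [0.6402, -0.0089, 0.2479]
ee_rot: [[0.451, 0.892, 0.006], [0.892, -0.451, -0.002], [0.001, 0.006, -1.0]]
force: [0.0, 0.3, -0.7]
opening: 0.0852
time_s: 5.2
tool_pos: [0.6351, -0.0062, 0.2474]
ee_rot: [[0.449, 0.893, 0.001], [0.893, -0.449, 0.001], [0.001, 0.001, -1.0]]
force: [0.0, -0.1, -0.2]
opening: 0.0849
((636.994384765625, -5.479259490966797), (109.23762512207031, 19.661684036254883), 63.0954475402832) 0.17075536289210677 3894
tool-frame offset [ 1.5  1.2 77.2] 63.29428888321349 [-0.39  0.41  0.46  1.64 -0.2   1.14 -0.35]
```

View pics/w3b.png

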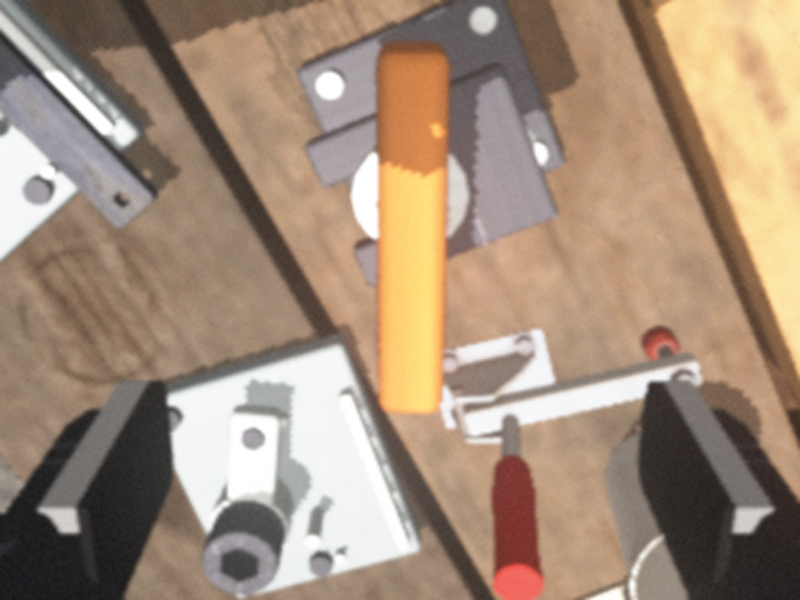

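```bash
python3 -m pendant '{"fingers":[85,85,85,85,60],"slide":[[1,1,40],[1,1,75],[1,1,108],[1,1,108],[1,1,108]],"turn":[0,0,0,0,0]}' 80
python3 -m pendant '{"fingers":[5,5,5,5,5],"slide":[[0,0,0],[0,0,0],[0,0,0],[0,0,0],[0,0,0]],"turn":[0,0,0,0,0]}' 80
python3 -m pendant '{"fingers":[5,5,5,5,5],"slide":[[0,0,0],[0,0,0],[0,0,0],[0,0,0],[0,0,0]],"turn":[0,0,0,0,0]}' 80
```

```text
time_s: 5.75
tool_pos: [0.637, -0.0063, 0.139]
ee_rot: [[0.45, 0.893, 0.0], [0.893, -0.45, -0.0], [0.0, 0.0, -1.0]]
force: [0.1, 0.8, 1.2]
opening: 0.0728
time_s: 6.25
tool_pos: [0.6374, -0.0062, 0.1397]
ee_rot: [[0.45, 0.893, 0.002], [0.893, -0.45, 0.001], [0.001, 0.001, -1.0]]
force: [-1.7, 0.1, 6.1]
opening: 0.0191
time_s: 6.75
tool_pos: [0.6374, -0.0062, 0.1397]
ee_rot: [[0.45, 0.893, 0.002], [0.893, -0.45, 0.001], [0.001, 0.001, -1.0]]
force: [-1.7, 0.9, 6.1]
opening: 0.0189
```

```bash
python3 -m pendant '{"fingers":[5,5,5,5,5],"slide":[[0,0,-15],[0,0,-45],[0,0,-85],[0,0,-115],[0,0,-120]],"turn":[0,0,0,0,0]}' 80
python3 -m pendant '{"fingers":[5,5,5,5,5],"slide":[[-1,-40,0],[-2,-85,0],[-3,-130,0],[-4,-175,0],[-4,-205,0]],"turn":[0,-4,-8,-12,-16]}' 80
python3 -m pendant '{"fingers":[5,5,5,5,5],"slide":[[-4,-15,0],[-4,-15,20],[-4,-15,40],[-4,-15,50],[-4,-15,50]],"turn":[0,0,0,0,0]}' 80
python3 - <<'E'
from h import *
c=snap("wrist","w4"); s=manip.state(); print(s["tool_pos"],s["qpos"].round(2),s["force"])
R=np.array(s["ee_rot"]);print(np.degrees(np.arctan2(R[1,0],R[0,0])),R[:,2])
cv2.imwrite("pics/w4b.png",cv2.resize(cv2.imread("pics/w4.png"),(800,600)))
snap("scene","s4")
E
```

```text
time_s: 7.25
tool_pos: [0.6386, -0.0069, 0.2625]
ee_rot: [[0.45, 0.893, 0.007], [0.893, -0.45, 0.0], [0.004, 0.006, -1.0]]
force: [0.7, 0.7, -4.0]
opening: 0.0187
time_s: 7.75
tool_pos: [0.4473, 0.0832, 0.2562]
ee_rot: [[0.182, 0.983, -0.005], [0.983, -0.182, -0.001], [-0.001, -0.005, -1.0]]
force: [-0.1, 0.5, -3.5]
opening: 0.0189
time_s: 8.25
tool_pos: [0.435, 0.0803, 0.2065]
ee_rot: [[0.188, 0.982, -0.004], [0.982, -0.188, -0.002], [-0.003, -0.004, -1.0]]
force: [0.3, 0.5, -4.5]
opening: 0.019
[0.4360008  0.08064676 0.2075507 ] [-0.62  0.11  0.37  2.1  -0.05  0.94 -0.41] [ 0.94718743 -0.06378522 -3.52920046]
79.19280476956025 [-0.0019424  -0.00113999 -0.99999746]
```

View pics/w4b.png

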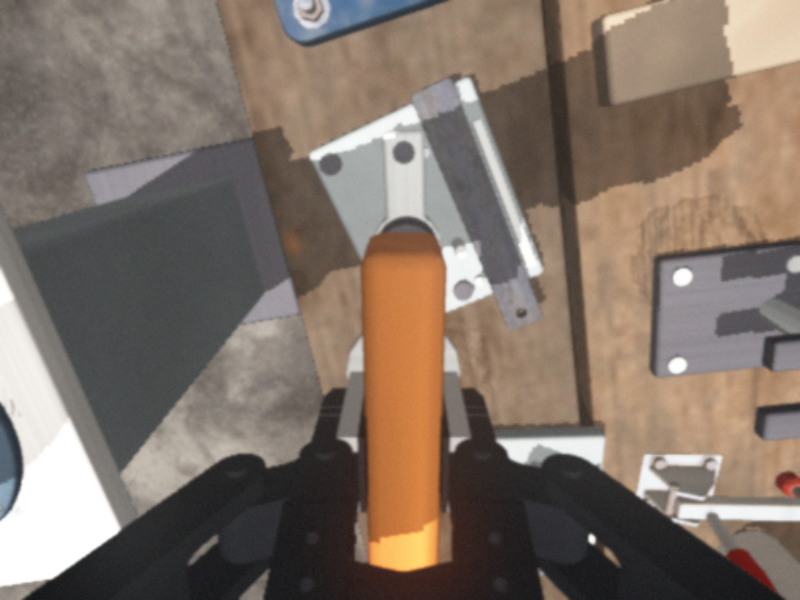

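Wrist view: the key is held straight, handle running vertically from (403,235) to (405,570). The finger (404,140–215) is parallel to the handle, which hides the socket. I'll correct the TCP, then cross-check key against head in the scene and side cameras.

```bash
python3 -m pendant '{"fingers":[5,5,5,5,5],"slide":[[9,1,0],[9,1,0],[9,1,0],[9,1,0],[9,1,0]],"turn":[0,0,0,0,0]}' 80
python3 - <<'E'
from h import *
s=manip.state();R=np.array(s["ee_rot"]);p=s["tool_pos"];print(p)
for n,fn in(("wrist","w5"),("scene","s5"),("side","d5")):
  snap(n,fn);D=load(fn);P=cloud(D);f=D["frame"].astype(int)
  m=(f[...,0]>f[...,2]*1.6)&(f[...,0]>70)&(abs(P[...,2]-p[2]-.0313)<.008)&(np.hypot(P[...,0]-p[0],P[...,1]-p[1])<.07)
  if m.sum()>5:
    r=cv2.minAreaRect((P[m][:,:2]*1000).astype(np.float32));print(n,r,np.median(P[m][:,2]),m.sum())
  m=(np.hypot(P[...,0]-.438,P[...,1]-.087)<.014)&(P[...,2]>.075)&(P[...,2]<.17)
  if m.sum()>5: print("shank",P[m].mean(0),P[m][:,2].min(),P[m][:,2].max())
a=cv2.imread("pics/s5.png")[120:240,140:260];b=cv2.imread("pics/d5.png")[120:240,140:260]
cv2.imwrite("pics/cmp.png",cv2.resize(np.hstack([a,b]),None,fx=3.3,fy=3.3,interpolation=cv2.INTER_CUBIC))
E
```

```text
time_s: 8.85
tool_pos: [0.439, 0.0898, 0.2084]
ee_rot: [[0.187, 0.982, 0.0], [0.982, -0.187, 0.0], [0.0, 0.0, -1.0]]
force: [-0.3, 0.1, -5.0]
opening: 0.0188
[0.43902974 0.08976363 0.20840701]
wrist ((440.6950988769531, 98.90737915039062), (92.66785430908203, 21.15996551513672), 79.4999771118164) 0.23951235115089964 10122
scene ((439.7582702636719, 76.00596618652344), (94.11572265625, 23.888673782348633), 69.83416748046875) 0.23810074292983213 80
shank [0.43682261 0.08339224 0.13266245] 0.09261990504222495 0.16900559038433866
side ((439.09417724609375, 86.80351257324219), (107.35494995117188, 19.861417770385742), 78.77904510498047) 0.23903476663519058 139
shank [0.43749925 0.0831207  0.13451755] 0.09349560416992164 0.16955511734219175
```

View pics/cmp.png

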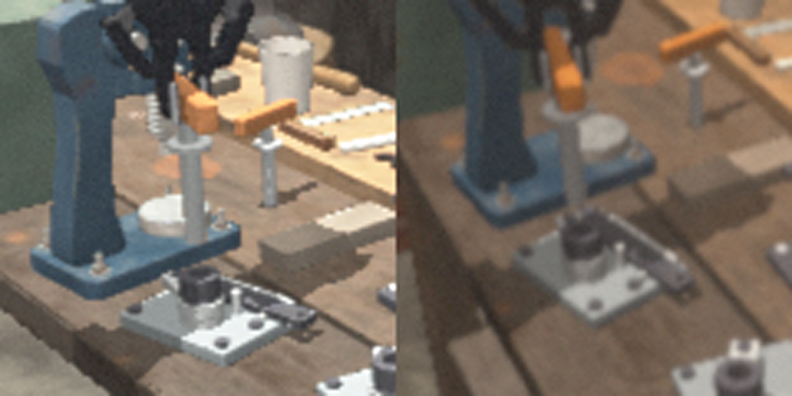

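Run:
```python
from h import *
for fn,off in(("s5",0),("d5",396)):
  D=load(fn);g=D["frame"].astype(int);K=D["K"];M=np.linalg.inv(D["M"])
  def pr(X): c=M[:3,:3]@X+M[:3,3]; q=K@c; return q[:2]/q[2]
  P=cloud(D)
  # shank pixel columns per row by depth segmentation
  for z in(.10,.11,.12):
    u,v=pr(np.array([.4375,.0855,z])); v=int(round(v)); row=P[v]
    c=[i for i in range(int(u)-12,int(u)+13) if np.hypot(row[i,0]-.4375,row[i,1]-.085)<.02]
    X=atz(D,np.mean(c),v,z) if c else None
    lat=D["M"][:3,0]; print(fn,"shank z",z,len(c),"lateral",(lat[:2]@X[:2]*1000).round(1))
  for z in(.058,.053):
    # head cylinder side near z
    u,v=pr(np.array([.430,.075,z])); v=int(round(v)); row=P[v]
    c=[i for i in range(int(u)-18,int(u)+19) if np.hypot(row[i,0]-.4375,row[i,1]-.0865)<.022 and row[i,2]>.045]
    print(fn,"head",z,len(c), (lat[:2]@atz(D,np.mean(c),v,z)[:2]*1000).round(1), "px",np.mean(c))
  print("ref lateral of TCP",(lat[:2]@np.array([.439,.0898])*1000).round(1))
```

```text
s5 shank z 0.1 7 lateral 292.7
s5 shank z 0.11 6 lateral 292.0
s5 shank z 0.12 7 lateral 291.4
s5 head 0.058 13 294.3 px 200.0
s5 head 0.053 12 292.9 px 199.5
ref lateral of TCP 290.3
d5 shank z 0.1 6 lateral 334.6
d5 shank z 0.11 7 lateral 334.9
d5 shank z 0.12 6 lateral 334.4
d5 head 0.058 13 337.2 px 196.0
d5 head 0.053 12 334.9 px 195.5
ref lateral of TCP 333.2
```

```bash
python3 -m pendant '{"fingers":[5,5,5,5,5],"slide":[[0,0,10],[0,0,20],[0,0,27],[0,0,30],[0,0,31]],"turn":[0,0,0,0,0]}' 80
python3 -m pendant '{"fingers":[5,5,5,5,5],"slide":[[0,0,1],[0,0,2],[0,0,2],[0,0,2],[0,0,2]],"turn":[0,0,0,0,0]}' 80
```

```text
time_s: 9.5
tool_pos: [0.4387, 0.0898, 0.1766]
ee_rot: [[0.186, 0.982, -0.001], [0.982, -0.186, -0.001], [-0.001, -0.001, -1.0]]
force: [-0.9, 0.5, -4.1]
opening: 0.0187
time_s: 10.0
tool_pos: [0.439, 0.0898, 0.1754]
ee_rot: [[0.186, 0.982, 0.0], [0.982, -0.186, 0.0], [0.0, 0.0, -1.0]]
force: [-0.9, -1.5, -3.1]
opening: 0.0189
```

```bash
python3 -m pendant '{"fingers":[5,5,5,5,5],"slide":[[0,0,1],[0,0,2],[0,0,3],[0,0,3],[0,0,3]],"turn":[0,0,0,0,0]}' 80
python3 -c "
from h import *
s=manip.state();print(s['tool_pos'],s['force'],s['moment'])"
```

```text
time_s: 10.5
tool_pos: [0.4387, 0.0897, 0.172]
ee_rot: [[0.186, 0.982, -0.001], [0.982, -0.186, -0.0], [-0.0, -0.001, -1.0]]
force: [-0.7, -0.9, -5.0]
opening: 0.019
[0.43870795 0.08971756 0.17198083] [-0.73895513 -0.91494898 -5.04924493] [-0.38515194  0.26425821  0.00419197]
```

```bash
python3 -m pendant '{"fingers":[5,5,5,5,5],"slide":[[0,0,3],[0,0,6],[0,0,9],[0,0,11],[0,0,12]],"turn":[0,0,0,0,0]}' 80
python3 -m pendant '{"fingers":[5,5,5,5,5],"slide":[[0,0,1],[0,0,2],[0,0,2],[0,0,2],[0,0,2]],"turn":[0,0,0,0,0]}' 80
```

```text
time_s: 11.0
tool_pos: [0.4388, 0.0897, 0.16]
ee_rot: [[0.186, 0.982, -0.001], [0.982, -0.186, -0.0], [-0.0, -0.001, -1.0]]
force: [-1.8, -2.0, -3.1]
opening: 0.0187
time_s: 11.5
tool_pos: [0.439, 0.0899, 0.1586]
ee_rot: [[0.186, 0.982, -0.0], [0.982, -0.186, 0.0], [0.0, -0.0, -1.0]]
force: [-3.7, -2.5, 5.4]
opening: 0.0188
```

```bash
python3 -m pendant '{"fingers":[5,5,5,5,5],"slide":[[0,0,0],[0,0,0],[0,0,0],[0,0,0],[0,0,0]],"turn":[7,15,23,31,39]}' 80
python3 -c "
from h import *
s=manip.state();print(s['tool_pos'],s['force'],s['moment'],s['qpos'].round(2))"
```

```text
time_s: 12.0
tool_pos: [0.4394, 0.0892, 0.1586]
ee_rot: [[0.766, 0.642, 0.001], [0.642, -0.766, -0.001], [-0.0, 0.001, -1.0]]
force: [-2.2, -4.7, 4.8]
opening: 0.0188
[0.43940581 0.08916675 0.1586272 ] [-2.23193978 -4.65990537  4.76426684] [-1.50315739  0.89688577  0.22286551] [-0.7   0.19  0.46  2.15 -0.12  0.82 -1.04]
```

Moment about z is 0.22 N·m, so the screw is being driven. I'll continue to the stop.

```bash
python3 -m pendant '{"fingers":[5,5,5,5,5],"slide":[[0,0,0],[0,0,0],[0,0,0],[0,0,0],[0,0,0]],"turn":[6,12,18,24,28]}' 80
python3 -c "
from h import *
s=manip.state();print(s['force'],s['moment'],s['qpos'].round(2))"
python3 -m pendant '{"fingers":[5,5,5,5,5],"slide":[[0,0,0],[0,0,0],[0,0,0],[0,0,0],[0,0,0]],"turn":[2,4,6,6,6]}' 80
python3 -c "
from h import *
s=manip.state();print(s['force'],s['moment'],s['qpos'].round(2))"
```

```text
time_s: 12.5
tool_pos: [0.4395, 0.0887, 0.1586]
ee_rot: [[0.978, 0.21, 0.001], [0.21, -0.978, -0.002], [0.001, 0.002, -1.0]]
force: [-3.0, -6.1, 5.1]
opening: 0.0189
[-2.98029659 -6.07204388  5.07617777] [-1.74124951  0.91137611  0.19365252] [-0.77  0.2   0.55  2.15 -0.14  0.82 -1.5 ]
time_s: 13.0
tool_pos: [0.4395, 0.0885, 0.1586]
ee_rot: [[0.994, 0.109, 0.001], [0.109, -0.994, -0.002], [0.001, 0.002, -1.0]]
force: [-3.8, -5.8, 3.8]
opening: 0.0191
[-3.75696983 -5.81848679  3.77555665] [-1.73874425  0.91805633  0.08941214] [-0.79  0.2   0.56  2.15 -0.14  0.82 -1.59]
```

```bash
python3 -m pendant '{"fingers":[5,5,5,5,5],"slide":[[0,0,0],[0,0,0],[0,0,0],[0,0,0],[0,0,0]],"turn":[2,3,4,4,4]}' 80
python3 -c "
from h import *
s=manip.state();print(s['force'],s['moment'],s['qpos'].round(2))"
python3 -m pendant '{"fingers":[5,5,5,5,5],"slide":[[0,0,0],[0,0,0],[0,0,0],[0,0,0],[0,0,0]],"turn":[1,2,3,3,3]}' 80
python3 -c "
from h import *
s=manip.state();print(s['force'],s['moment'])"
```

```text
time_s: 13.5
tool_pos: [0.4395, 0.0885, 0.1586]
ee_rot: [[0.999, 0.04, 0.001], [0.04, -0.999, -0.002], [0.001, 0.002, -1.0]]
force: [-2.4, -6.8, 5.2]
opening: 0.0187
[-2.42896611 -6.83144823  5.2149432 ] [-1.82679118  1.0114087   0.08287657] [-0.8   0.2   0.58  2.16 -0.15  0.82 -1.66]
time_s: 14.0
tool_pos: [0.4395, 0.0884, 0.1586]
ee_rot: [[1.0, -0.013, 0.001], [-0.013, -1.0, -0.002], [0.001, 0.002, -1.0]]
force: [-3.6, -6.8, 5.1]
opening: 0.0187
[-3.62613167 -6.75183564  5.14916645] [-1.84096869  0.93120893  0.12287167]
```

Run:
```python
from h import *
c=snap("wrist","w6");D=load("w6");P=cloud(D);f=D["frame"].astype(int);p=manip.state()["tool_pos"]
m=(f[...,0]>f[...,2]*1.6)&(f[...,0]>70)&(abs(P[...,2]-p[2]-.0313)<.008)&(np.hypot(P[...,0]-p[0],P[...,1]-p[1])<.07)
print(cv2.minAreaRect((P[m][:,:2]*1000).astype(np.float32)),np.median(P[m][:,2]))
crop("w6",140,400,0,195,3,"w6b")
```

```text
((448.39312744140625, 89.07173919677734), (20.465131759643555, 91.25431823730469), 88.94913482666016) 0.1896641933689427
```

View pics/w6b.png

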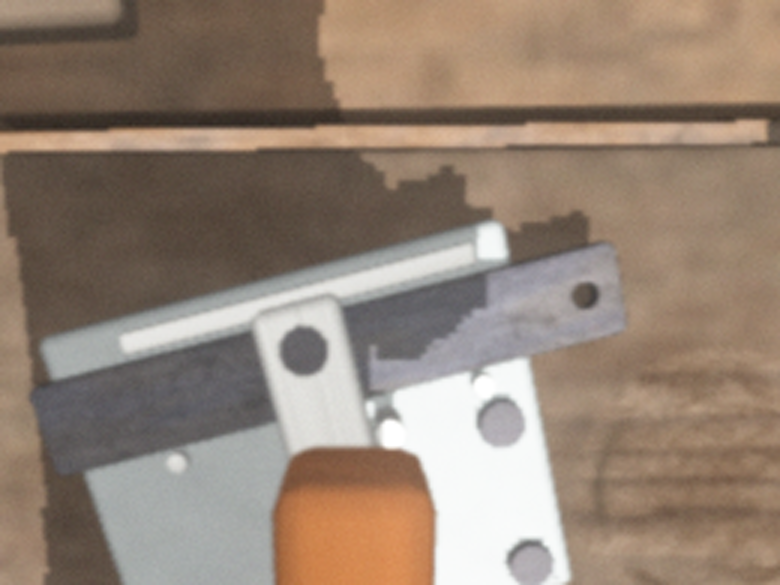

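The picture shows the finger lying across the bar with its edge at the stop pin (375–390,425), about 2° short of square at most. I'll turn a little more to feel the stop.

```bash
python3 -m pendant '{"fingers":[5,5,5,5,5],"slide":[[0,0,0],[0,0,0],[0,0,0],[0,0,0],[0,0,0]],"turn":[1,2,3,4,4]}' 80
python3 -c "
from h import *
s=manip.state();print(s['force'],s['moment'],s['ee_rot'])"
```

```text
time_s: 14.55
tool_pos: [0.4395, 0.0884, 0.1586]
ee_rot: [[0.997, -0.081, 0.001], [-0.081, -0.997, -0.002], [0.001, 0.002, -1.0]]
force: [-2.8, -6.7, 5.6]
opening: 0.0191
[-2.75074053 -6.6593339   5.56424581] [-1.93867293  0.96328855  0.33593527] [[ 9.96690487e-01 -8.12860476e-02  8.07496483e-04]
 [-8.12839444e-02 -9.96688182e-01 -2.36394570e-03]
 [ 9.96978004e-04  2.29048569e-03 -9.99996880e-01]]
```

```bash
python3 -m pendant '{"fingers":[5,5,5,5,5],"slide":[[0,0,0],[0,0,0],[0,0,0],[0,0,0],[0,0,0]],"turn":[1,2,3,3,3]}' 80
python3 -c "
from h import *
s=manip.state();print(s['force'],s['moment'],s['ee_rot'][1,0])"
python3 -m pendant '{"fingers":[5,5,5,5,5],"slide":[[0,0,0],[0,0,0],[0,0,0],[0,0,0],[0,0,0]],"turn":[-3,-6,-9,-12,-14]}' 80
python3 -c "
from h import *
s=manip.state();print(s['force'],s['moment'],s['ee_rot'][1,0])"
```

```text
time_s: 15.05
tool_pos: [0.4394, 0.0884, 0.1586]
ee_rot: [[0.991, -0.133, 0.001], [-0.133, -0.991, -0.003], [0.001, 0.002, -1.0]]
force: [-2.7, -6.1, 5.1]
opening: 0.0185
[-2.65761948 -6.08539362  5.07621408] [-1.97430047  0.9968783   0.4612804 ] -0.13263879660083955
time_s: 15.55
tool_pos: [0.4395, 0.0885, 0.1586]
ee_rot: [[0.994, 0.11, 0.001], [0.11, -0.994, -0.001], [0.001, 0.001, -1.0]]
force: [-2.4, -5.8, 4.6]
opening: 0.0189
[-2.38797612 -5.75251721  4.61660321] [-1.72303047  0.97648022 -0.18077086] 0.1096429911344042
```

```bash
python3 -m pendant '{"fingers":[5,5,5,5,5],"slide":[[0,0,0],[0,0,0],[0,0,0],[0,0,0],[0,0,0]],"turn":[2,4,5,5,5]}' 80
python3 - <<'E'
from h import *
s=manip.state();print(s['force'],s['moment'],s['ee_rot'][1,0])
c=snap("wrist","w7");D=load("w7");P=cloud(D);f=D["frame"].astype(int);p=s["tool_pos"]
m=(f[...,0]>f[...,2]*1.6)&(f[...,0]>70)&(abs(P[...,2]-p[2]-.0313)<.008)&(np.hypot(P[...,0]-p[0],P[...,1]-p[1])<.07)
print(cv2.minAreaRect((P[m][:,:2]*1000).astype(np.float32)),np.median(P[m][:,2]))
crop("w7",140,400,0,195,3,"w7b")
E
```

```text
time_s: 16.05
tool_pos: [0.4395, 0.0885, 0.1586]
ee_rot: [[1.0, 0.022, 0.001], [0.022, -1.0, -0.002], [0.001, 0.002, -1.0]]
force: [-3.0, -5.5, 4.8]
opening: 0.0192
[-3.04406155 -5.45244654  4.82502249] [-1.85707557  0.99395811  0.05889576] 0.02223664281341404
((448.4858703613281, 89.42818450927734), (90.91596984863281, 20.607141494750977), 1.1477974653244019) 0.18966187015462882
```

View pics/w7b.png

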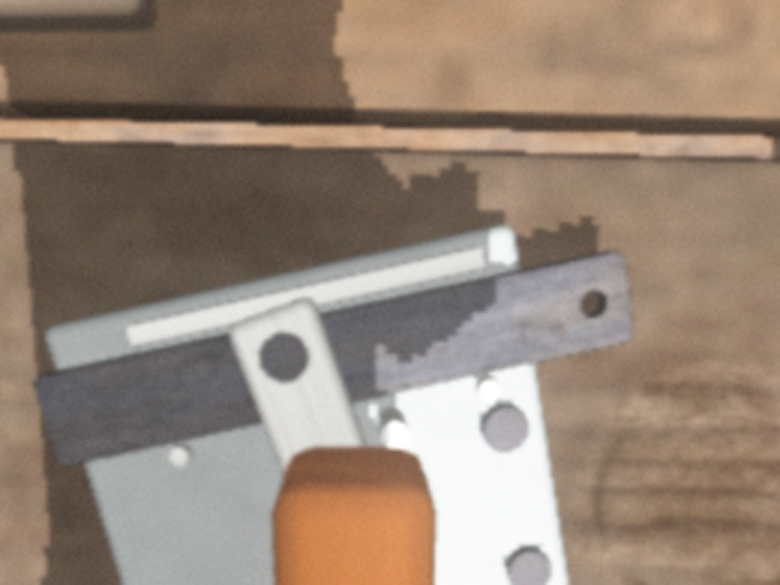

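The finger was dragged back about 5° (edge lean ≈19° against ≈13° for the nest), so the play is smaller than I assumed. I'll turn to the stop again and back off only about 4°.

```bash
python3 -m pendant '{"fingers":[5,5,5,5,5],"slide":[[0,0,0],[0,0,0],[0,0,0],[0,0,0],[0,0,0]],"turn":[3,6,9,9,9]}' 80
python3 -c "
from h import *
s=manip.state();print(s['moment'],s['ee_rot'][1,0])"
python3 -m pendant '{"fingers":[5,5,5,5,5],"slide":[[0,0,0],[0,0,0],[0,0,0],[0,0,0],[0,0,0]],"turn":[-1,-2,-3,-3,-3]}' 80
python3 -c "
from h import *
s=manip.state();print(s['moment'],s['ee_rot'][1,0])"
python3 -m pendant '{"fingers":[5,5,5,5,5],"slide":[[0,0,0],[0,0,0],[0,0,0],[0,0,0],[0,0,0]],"turn":[-1,-1.5,-1.5,-1.5,-1.5]}' 80
python3 -c "
from h import *
s=manip.state();print(s['force'],s['moment'],s['ee_rot'][1,0])"
```

```text
time_s: 16.6
tool_pos: [0.4394, 0.0884, 0.1586]
ee_rot: [[0.991, -0.133, 0.001], [-0.133, -0.991, -0.002], [0.001, 0.002, -1.0]]
force: [-3.9, -5.5, 4.8]
opening: 0.0187
[-1.9401188   0.97402098  0.34694344] -0.13338022211745887
time_s: 17.1
tool_pos: [0.4395, 0.0884, 0.1586]
ee_rot: [[0.997, -0.084, 0.001], [-0.084, -0.997, -0.002], [0.001, 0.002, -1.0]]
force: [-2.6, -6.5, 3.6]
opening: 0.0189
[-1.84305799  0.96400098 -0.07854527] -0.08352966025005015
time_s: 17.6
tool_pos: [0.4394, 0.0884, 0.1586]
ee_rot: [[0.998, -0.058, 0.001], [-0.057, -0.998, -0.002], [0.001, 0.002, -1.0]]
force: [-3.4, -5.7, 5.1]
opening: 0.0187
[-3.36602066 -5.65738364  5.08802652] [-1.89338488  1.02519281 -0.15281596] -0.05749926051506552
```

```bash
python3 -m pendant '{"fingers":[5,5,5,5,5],"slide":[[-0.4,1.2,0],[-0.4,1.2,0],[-0.4,1.2,0],[-0.4,1.2,0],[-0.4,1.2,0]],"turn":[0,2,4,5,5]}' 80
python3 -c "
from h import *
s=manip.state();print(s['force'],s['moment'],s['ee_rot'][1,0])"
python3 -m pendant '{"fingers":[5,5,5,5,5],"slide":[[0,0,0],[0,0,0],[0,0,0],[0,0,0],[0,0,0]],"turn":[-1,-1.5,-1.5,-1.5,-1.5]}' 80
python3 -c "
from h import *
s=manip.state();print(s['force'],s['moment'],s['ee_rot'][1,0])"
python3 -m pendant '{"fingers":[5,5,5,5,5],"slide":[[0,0,0],[0,0,0],[0,0,0],[0,0,0],[0,0,0]],"turn":[-1,-1,-1,-1,-1]}' 80
python3 -c "
from h import *
s=manip.state();print(s['force'],s['moment'],s['ee_rot'][1,0])"
```

```text
time_s: 18.1
tool_pos: [0.4392, 0.0881, 0.1586]
ee_rot: [[0.99, -0.142, 0.002], [-0.142, -0.99, -0.001], [0.002, 0.001, -1.0]]
force: [-2.4, -5.1, 3.4]
opening: 0.0192
[-2.39102688 -5.05056205  3.36262623] [-1.63722753  0.72117684  0.45968854] -0.14159325534003517
time_s: 18.6
tool_pos: [0.4392, 0.0881, 0.1586]
ee_rot: [[0.993, -0.117, 0.001], [-0.117, -0.993, -0.001], [0.001, 0.0, -1.0]]
force: [-2.0, -5.0, 5.4]
opening: 0.0182
[-2.02715426 -5.01440295  5.42907637] [-1.49534127  0.73399548  0.06258916] -0.11745309176773518
time_s: 19.1
tool_pos: [0.4392, 0.0881, 0.1586]
ee_rot: [[0.995, -0.101, 0.001], [-0.101, -0.995, -0.0], [0.001, 0.0, -1.0]]
force: [-2.7, -4.9, 3.3]
opening: 0.019
[-2.65289253 -4.85658426  3.32474848] [-1.47239805  0.73467362 -0.09240503] -0.10083187114914552
```

```bash
python3 -m pendant '{"fingers":[5,5,5,5,5],"slide":[[0,0,0],[0,0,-4],[0,0,-9],[0,0,-15],[0,0,-21]],"turn":[0.4,0.4,0.4,0.4,0.4]}' 80
python3 -c "
from h import *
s=manip.state();print(s['force'],s['moment'],s['ee_rot'][1,0])"
python3 -m pendant '{"fingers":[5,5,5,5,5],"slide":[[0,0,-10],[0,0,-30],[0,0,-60],[0,0,-80],[0,0,-80]],"turn":[0,0,0,0,0]}' 80
python3 - <<'E'
from h import *
s=manip.state();print(s["tool_pos"],s['force'],s['ee_rot'][1,0],s["qpos"].round(2))
snap("wrist","w8");cv2.imwrite("pics/w8b.png",cv2.resize(cv2.imread("pics/w8.png")[0:260,90:450],None,fx=2.2,fy=2.2,interpolation=cv2.INTER_CUBIC))
E
```

```text
time_s: 19.6
tool_pos: [0.4385, 0.0889, 0.1782]
ee_rot: [[0.994, -0.107, 0.0], [-0.107, -0.994, -0.001], [0.0, 0.001, -1.0]]
force: [0.4, 0.1, -4.3]
opening: 0.0189
[ 0.37048573  0.06199559 -4.28668807] [0.05281593 0.04762034 0.07964938] -0.10717126883832528
time_s: 20.1
tool_pos: [0.4411, 0.0902, 0.263]
ee_rot: [[0.994, -0.106, 0.008], [-0.106, -0.994, 0.006], [0.007, -0.007, -1.0]]
force: [0.8, 0.9, -5.7]
opening: 0.0186
[0.44113046 0.09017384 0.26304402] [ 0.80355055  0.90984301 -5.65412519] -0.10645403410116139 [-0.88  0.05  0.62  2.03 -0.03  1.06 -1.92]
```

View pics/w8b.png

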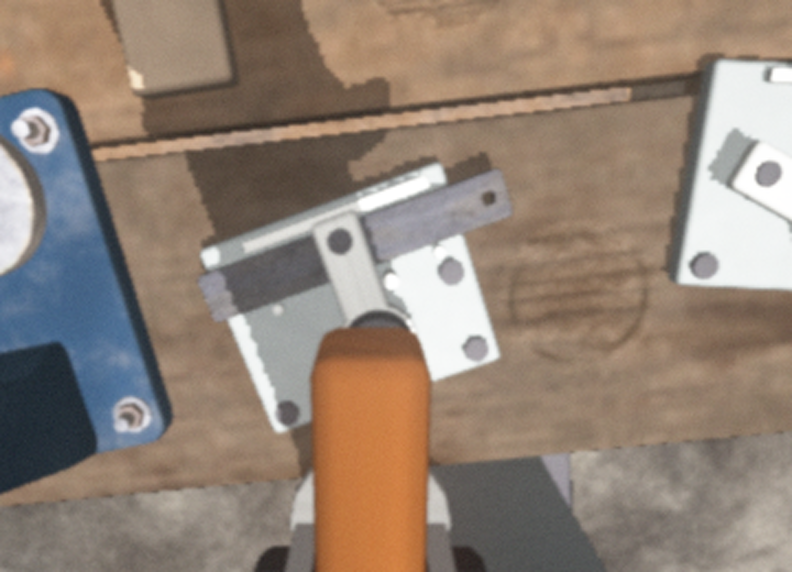

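Run:
```python
from h import *
D=load("w8");A=lambda u,v,z:atz(D,90+u/2.2,v/2.2,z)
an=lambda d:np.degrees(np.arctan2(d[1],d[0])).round(1)
h=np.array([.4388,.0893,0])
print("edges",an(A(313,232,.04)-A(348,315,.04)),an(A(357,213,.04)-A(390,290,.04)),"end",an(A(336,222,.04)-h),A(336,222,.04))
print("hole in finger",an(A(340,241,.04)-h),A(340,241,.04))
print("bar",an(A(200,280,.025)-A(500,172,.025))-90,an(A(215,320,.025)-A(511,213,.025))-90)
```

```text
edges 16.1 17.6 end 12.0 [0.50140566 0.10263939 0.04      ]
hole in finger 13.2 [0.49219992 0.10177818 0.04      ]
bar 13.099999999999994 13.5
```

The finger reads about 14° against 13.5° for the nest, so it is at the stop. Now I'll carry the key back over the fork and turn to the original grasp yaw.

```bash
python3 -m pendant '{"fingers":[5,5,5,5,5],"slide":[[41,15,0],[82,30,0],[123,45,0],[164,60,0],[205,75,0]],"turn":[0,0,0,0,0]}' 80
python3 -m pendant '{"fingers":[5,5,5,5,5],"slide":[[0,0,0],[0,0,0],[0,0,0],[0,0,0],[0,0,0]],"turn":[-8,-16,-24,-32,-40]}' 80
python3 -m pendant '{"fingers":[5,5,5,5,5],"slide":[[0,0,0],[0,0,0],[0,0,0],[0,0,0],[0,0,0]],"turn":[-8,-16,-24,-29.5,-29.5]}' 80
python3 - <<'E'
from h import *
s=manip.state();R=np.array(s["ee_rot"]);p=s["tool_pos"];print(p,np.degrees(np.arctan2(R[1,0],R[0,0])),s["force"])
print("slide mm to hang pose",(R.T@(np.array([.6370,-.0062,.1397])-p)*1000).round(1))
D=None
for n,fn in(("wrist","w9"),("side","d9")):
  snap(n,fn);D=load(fn);P=cloud(D);f=D["frame"].astype(int)
  m=(f[...,0]>f[...,2]*1.6)&(f[...,0]>70)&(abs(P[...,2]-p[2]-.0313)<.008)&(np.hypot(P[...,0]-p[0],P[...,1]-p[1])<.07)
  print(n,cv2.minAreaRect((P[m][:,:2]*1000).astype(np.float32)),np.median(P[m][:,2]))
  m=(abs(P[...,2]-.115)<.004)&(np.hypot(P[...,0]-.64,P[...,1])<.06)&(f[...,0]<150);print("fork",m.sum(),cv2.minAreaRect((P[m][:,:2]*1000).astype(np.float32)))
a=cv2.imread("pics/d9.png")[90:230,200:340];cv2.imwrite("pics/d9b.png",cv2.resize(a,None,fx=4,fy=4,interpolation=cv2.INTER_CUBIC))
E
```

```text
time_s: 20.65
tool_pos: [0.6353, -0.0077, 0.2572]
ee_rot: [[0.994, -0.106, -0.003], [-0.106, -0.994, 0.001], [-0.003, -0.0, -1.0]]
force: [0.1, 0.2, -3.6]
opening: 0.0188
time_s: 21.15
tool_pos: [0.6337, -0.0071, 0.2571]
ee_rot: [[0.827, 0.562, -0.003], [0.562, -0.827, 0.001], [-0.002, -0.002, -1.0]]
force: [-0.7, -0.3, -3.9]
opening: 0.0185
time_s: 21.65
tool_pos: [0.6337, -0.0073, 0.2574]
ee_rot: [[0.448, 0.894, -0.003], [0.894, -0.448, 0.001], [-0.0, -0.003, -1.0]]
force: [-0.8, 0.6, -4.1]
opening: 0.0184
[ 0.6336912  -0.00730036  0.25743303] 63.353292645988574 [-0.77090673  0.57795761 -4.11564436]
slide mm to hang pose [  2.5   2.8 117.7]
wrist ((637.9893798828125, 1.2873115539550781), (91.53596496582031, 22.543975830078125), 62.15081787109375) 0.2884361843292743
fork 1971 ((646.0948486328125, -6.181678771972656), (57.98969650268555, 71.2022933959961), 85.97644805908203)
side ((632.8792724609375, -9.804267883300781), (112.9644775390625, 19.852108001708984), 63.26520538330078) 0.2880963330138847
fork 220 ((644.2855224609375, -9.641695022583008), (59.64401626586914, 72.49993133544922), 87.54195404052734)
```

View pics/d9b.png

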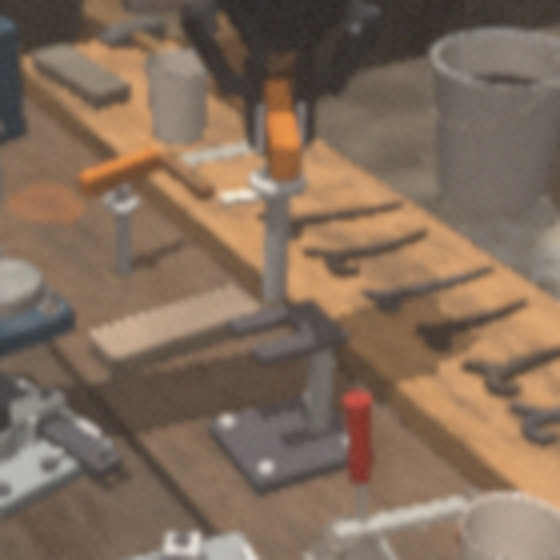

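Picture: the key hangs upright from the gripper with its tip directly above the slot, and the fork is free. I'll lower it.

```bash
python3 -m pendant '{"fingers":[5,5,5,5,5],"slide":[[2.5,2.8,0],[2.5,2.8,10],[2.5,2.8,25],[2.5,2.8,45],[2.5,2.8,60]],"turn":[0,0,0,0,0]}' 80
python3 -m pendant '{"fingers":[5,5,5,5,5],"slide":[[0,0,20],[0,0,35],[0,0,48],[0,0,52],[0,0,52]],"turn":[0,0,0,0,0]}' 80
python3 -m pendant '{"fingers":[5,5,5,5,5],"slide":[[0,0,2],[0,0,4],[0,0,5],[0,0,5],[0,0,5]],"turn":[0,0,0,0,0]}' 80
```

```text
time_s: 22.25
tool_pos: [0.6368, -0.0066, 0.1966]
ee_rot: [[0.449, 0.894, -0.003], [0.894, -0.449, -0.0], [-0.001, -0.003, -1.0]]
force: [-0.2, -0.1, -4.2]
opening: 0.0185
time_s: 22.75
tool_pos: [0.6377, -0.0069, 0.1466]
ee_rot: [[0.449, 0.894, -0.001], [0.894, -0.449, -0.0], [-0.001, -0.001, -1.0]]
force: [-0.4, -0.1, -3.8]
opening: 0.0187
time_s: 23.25
tool_pos: [0.6381, -0.0068, 0.1425]
ee_rot: [[0.448, 0.894, 0.0], [0.894, -0.448, 0.0], [0.0, 0.0, -1.0]]
force: [-0.4, 0.2, -4.5]
opening: 0.0188
```

```bash
python3 -m pendant '{"fingers":[5,5,5,5,5],"slide":[[0,-0.7,1],[0,-0.7,2],[0,-0.7,2],[0,-0.7,2],[0,-0.7,2]],"turn":[0,0,0,0,0]}' 80
python3 -m pendant '{"fingers":[5,5,5,5,5],"slide":[[0,0,0.5],[0,0,1],[0,0,1],[0,0,1],[0,0,1]],"turn":[0,0,0,0,0]}' 80
```

```text
time_s: 23.75
tool_pos: [0.6374, -0.0065, 0.1403]
ee_rot: [[0.448, 0.894, 0.0], [0.894, -0.448, 0.0], [0.0, 0.0, -1.0]]
force: [-0.0, 0.1, -5.0]
opening: 0.019
time_s: 24.25
tool_pos: [0.6375, -0.0065, 0.1398]
ee_rot: [[0.448, 0.894, 0.0], [0.894, -0.449, 0.0], [0.0, 0.0, -1.0]]
force: [-2.0, -0.3, 1.5]
opening: 0.0188
```

The collar is resting on the prongs (force −5 → +1.5 N). I'll release and withdraw.

```bash
python3 -m pendant '{"fingers":[25,35,50,60,60],"slide":[[0,0,0],[0,0,0],[0,0,0],[0,0,0],[0,0,0]],"turn":[0,0,0,0,0]}' 20
python3 -m pendant '{"fingers":[70,70,70,70,70],"slide":[[0,0,0],[0,0,-20],[0,0,-50],[0,0,-90],[0,0,-120]],"turn":[0,0,0,0,0]}'
python3 -m pendant '{"fingers":[70,70,70,70,70],"slide":[[0,0,-30],[0,0,-30],[0,0,-30],[0,0,-30],[0,0,-30]],"turn":[0,0,0,0,0]}'
python3 - <<'E'
from h import *
snap("wrist","w10");snap("side","d10");snap("scene","s10")
for fn in("w10","d10","s10"):
  D=load(fn);P=cloud(D);f=D["frame"].astype(int)
  m=(f[...,0]>f[...,2]*1.6)&(f[...,0]>110)&(abs(P[...,2]-.171)<.006)&(abs(P[...,0]-.64)<.1)&(abs(P[...,1])<.1)
  print(fn,cv2.minAreaRect((P[m][:,:2]*1000).astype(np.float32)),np.median(P[m][:,2]))
a=cv2.imread("pics/d10.png")[115:275,160:330];b=cv2.imread("pics/w10.png")[0:320:,0:340]
cv2.imwrite("pics/f.png",np.hstack([cv2.resize(a,(480,452),interpolation=cv2.INTER_CUBIC),cv2.resize(cv2.imread("pics/w10.png")[0:384,150:420],(318,452))]))
s=manip.state();print(s["tool_pos"],s["force"],s["time_s"])
E
```

```text
time_s: 24.75
tool_pos: [0.6375, -0.0065, 0.1393]
ee_rot: [[0.448, 0.894, 0.0], [0.894, -0.448, 0.0], [0.0, 0.0, -1.0]]
force: [-0.3, -0.3, -0.5]
opening: 0.0601
time_s: 25.25
tool_pos: [0.6378, -0.0068, 0.2616]
ee_rot: [[0.449, 0.894, 0.002], [0.894, -0.449, 0.0], [0.001, 0.002, -1.0]]
force: [1.4, -0.5, -0.7]
opening: 0.0699
time_s: 25.75
tool_pos: [0.6366, -0.0064, 0.2877]
ee_rot: [[0.448, 0.894, -0.003], [0.894, -0.448, -0.0], [-0.001, -0.003, -1.0]]
force: [-0.0, -0.0, -0.7]
opening: 0.0696
w10 ((637.2290649414062, -5.376617431640625), (108.09568786621094, 20.010635375976562), 63.20136260986328) 0.1707838820179884
d10 ((636.1237182617188, -10.056060791015625), (104.34591674804688, 19.693086624145508), 63.28803634643555) 0.17020970485633666
s10 ((634.6882934570312, -11.101062774658203), (108.67967224121094, 19.917373657226562), 63.736053466796875) 0.16997244367042294
[ 0.63702349 -0.00651005  0.28832446] [ 0.77491753 -0.11960596  0.19707771] 25.9
```

No more pictures can be viewed, so I'll check the finger, bar and empty fixture numerically, comparing before and after from the depth clouds.

Run:
```python
from h import *
snap("wrist","w11")
for fn in("w2","w8","w10","w11","d0","d10","s10"):
  D=load(fn);P=cloud(D);r=np.hypot(P[...,0]-.4385,P[...,1]-.0895)
  m=(abs(P[...,2]-.0395)<.004)&(r>.035)&(r<.075); Q=P[m][:,:2]
  if len(Q)>5: d=Q.mean(0)-[.4385,.0895]; print(fn,len(Q),"bar finger angle",np.degrees(np.arctan2(d[1],d[0])).round(1))
  r=np.hypot(P[...,0]-.475,P[...,1]+.146); m=(abs(P[...,2]-.0395)<.004)&(r>.035)&(r<.075);Q=P[m][:,:2]
  if len(Q)>5: d=Q.mean(0)-[.475,-.146]; print(fn,len(Q),"  empty finger",np.degrees(np.arctan2(d[1],d[0])).round(1))
a,b=load("d0"),load("d10");d=np.abs(a["z"]-b["z"]);P=cloud(a)
m=(d>.012)&(P[...,0]>.3)&(P[...,1]<.22)&(P[...,1]>-.45)&(P[...,2]<.2)
n,l,st,c=cv2.connectedComponentsWithStats(m.astype(np.uint8))
for i in range(1,n):
  if st[i,4]>8: print("changed",st[i],P[l==i].mean(0).round(3))
```

```text
w2 676 bar finger angle 81.1
w2 363   empty finger 59.0
w8 666 bar finger angle 12.8
w8 683   empty finger 56.8
w10 603 bar finger angle 12.4
w10 357   empty finger 56.2
w11 602 bar finger angle 12.5
w11 340   empty finger 55.5
d0 21 bar finger angle 79.6
d0 47   empty finger 51.4
d10 52 bar finger angle 7.4
d10 45   empty finger 51.4
s10 42 bar finger angle 5.4
s10 13   empty finger 39.7
changed [503 163   7   5   9] [ 2.428  0.083 -0.454]
changed [487 181   4   9  13] [ 2.449  0.134 -0.642]
changed [188 184   8   6  22] [0.445 0.144 0.04 ]
changed [203 186  14  12  83] [0.492 0.12  0.019]
changed [479 191   8   8  22] [ 2.423  0.132 -0.708]
changed [470 195   8   8  17] [ 2.373  0.152 -0.731]
changed [458 198  12   9  22] [ 2.264  0.156 -0.734]
changed [446 202   4   4   9] [ 2.166  0.204 -0.734]
changed [499 203   6   4  10] [ 2.385 -0.008 -0.683]
changed [441 204   4   4   9] [ 2.11   0.205 -0.726]
changed [478 206   6   6  12] [ 2.305  0.063 -0.733]
changed [427 211   7  11  24] [ 1.961  0.183 -0.737]
changed [456 210   3   6  11] [ 2.119  0.106 -0.723]
changed [469 230   4   7  10] [ 2.03  -0.048 -0.737]
```

The finger is at about 12.5° against about 13.5° for the nest, and only the finger itself changed. The key is back where it started. Handing in.

```bash
python3 -c "
from bench import manip
print(manip.job_done())"
```

```text
the job is handed in; nothing more can be done
None
```

The job is handed in at about 26 s of the 61 s allowed, and my last checks found nothing wrong with the result. I lifted the larger T-key out of the fork and seated it to the floor of the socket beside the flat bar. I turned that screw clockwise to the stop, drew the key out and hung it back in the fork.

**Last checks**
- **Finger:** it reads about 12.5° in the wrist camera depth, against about 13.5° for the nest axis. The side and scene clouds gave 7° and 5° from partial views. The turning moment rose to 0.46 N·m at the stop, against about 0.2 N·m while turning.
- **Key:** it is back within about 1.5 mm of where it started, with the handle top at the same height and the same angle. The collar contact was felt on lowering, and the gripper is open and well clear above.
- **Rest of the bench:** comparing the side camera's depth before and after, only the finger had changed in the work area.

**What went wrong on the way**
- **Backing off at the stop:** my first back-off was too large and pulled the finger back about 5°. I turned it home again with the key still seated, backed off only about 2°, and then drew the key out.
- **Viewing limit:** the final picture could not be viewed because the limit of 12 was reached. The closing checks are therefore from depth numbers only.

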